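Key the work post into the carving stand and set it to its index

ROBOT

A 6-joint arm with a two-finger parallel gripper is mounted at the origin on a cart in front of the work surface, level with it; the furniture and walls round the work are solid. World frame = base frame: x ahead of the robot, y to its left, z up, the work surface at z = 0. Lengths are in m, angles in degrees, forces in N, time in s.
With the tool pointing down it reaches from about 0.25 to 0.725 m from the base axis. Payload 9.7 kg.
Tool frame: the origin (TCP) lies on the centre line of the jaws, within the pads' length; the fingertips stand bot.nose_length ahead of it and the grasp point (between the pads) lies 11 mm behind it (bot.nose_length is the distance from the TCP to the fingertips, in m); z points along the fingers, y is the line along which they close (so a half turn about z gives the same grasp; the last joint's range is limited). The gripper opens to 85 mm and grips with 20 to 120 N. Pads are 22 mm wide; open, the fingers measure 114 mm over their backs; the gripper's body (76 mm by 85 mm) begins 54 mm behind the grasp point. The pads swing forward as they close: fully open they stand 13 mm farther back than shut.
Start: joints at [-69.901, 4.979, 10.078, 95.1, 0, 90], TCP at [0.189, -0.517, 0.239] pointing down, gripper open.
Joint ranges: [-179.16, 179.16], [-48.56, 103.87], [-65.8, 70.77], [-126.05, 130.52], [-82.76, 87.17], [-180, 180]. Speed limits (degrees/s): [127.2, 127.2, 147.25, 180, 180, 180].

INTERFACE

Orientations are given as [roll, pitch, yaw] about the fixed x, y, z axes, in that order (R = Rz(yaw) Ry(pitch) Rx(roll)).
In Python, from workcell import bot gives the robot as it stands. The module is installed in compiled form; this text tells all that it offers.
- The arm moves only by the shell command python3 -m inch 'ROWS' [OPENING] [FORCE]. ROWS is JSON, a list of rows, each a list of 4 numbers: the shift along the world's x, y, z in cm, then the turn about the world's z in degrees. A call has exactly 8 rows; each row is the pose to reach, as a shift and turn from the pose commanded when the call began; what a row does not reach only later rows make up. A row lasts 1/8 s, in which the tool goes at most 62.5 mm and 10.7 degrees, less where a joint would pass 70% of its speed; a pose out of reach is approached as far as the arm can. A call with a gripper value outside its range is refused whole. OPENING is the finger opening in cm, from 0 to 8.54, set as the call begins (- or left out, the last holds). The fingers move at their own pace and stop on an object; FORCE is the grip in N (left out, the last holds). Time passes only in rows, so rows that repeat a pose let the fingers close, or fill a call up. It gives the time, the measured TCP pose, the force, the opening and the grip force at its end, in the units of the state.
- bot.get_obs(): the state, without advancing time (a new reading comes with each control period).
- bot.camera(name): name is "side" or "top"; returns a dict with "img" (480x640x3 uint8, red, green, blue), "fovy" (degrees; the focal length in pixels is half the picture's height over the tangent of half this angle, whatever the lens; pixels are square), "cx", "cy" (the principal point, pixels), "R" (3x3) and "t" (3): a world point X has camera coordinates R X + t. Camera axes: x right, y down, z forward; pixel columns grow to the right and rows downward; lengths in m; the calibration is good to about 2 mm. A picture is of the moment at which its call begins. There is no depth.
- bot.job_done(): hands the job in; it is judged then, once.
Trained networks look in a picture, given as the dict that the camera call returned (one of the last four; its "shot" number tells which), for a name from the list of things; names that differ only in an ending like _2 or _b are one class to them, and where a whole thing is asked for, a point or a joint stands for the part that bears it (a point fixed in the world has none). Each returns a list of dicts, best first, with "score" (0 to 1); they miss things now and then, are a little off and sometimes report something else, mostly with a low value. They report only what shows in the picture. A call takes as long as a camera call. They do not tell look-alikes from the thing itself.
- bot.find_in(thing, picture): "point" ([column, row] in pixels, amid what is visible of it).
- bot.landmark_of(thing, picture): "point" ([column, row] in pixels: a listed point, or the origin of a listed thing).
The state is a dict: "time": time; "q": joint angles; "qd": joint speeds; "joint_efforts": joint torques, N m; "ee_pos": TCP position; "tcp_rot": TCP orientation; "wrist_force": force on the tool from outside, world axes, zero at the start; "torque": the same for the moment, N m; "opening": finger opening in m; "grasp_force": force on a finger pad.
Only numpy, scipy, OpenCV 4.12 (cv2) and the standard library are available. Lean on these libraries where they do the work, as an engineer would, in place of code of your own. Each camera call takes 0.05 s, during which the arm holds its last target. There are 200 camera calls.

TASK

Take the work post (square wooden grip with a red line) out of its wooden rack block and put its stem into the bore of the carving stand. Keeping it lightly pressed (never more than 40 N between post and stand), turn it until you feel its drive tongue drop into the hidden coupling slot, so that the flange sits fully home on the collar; then, still home, turn the post back clockwise until its red line points at the stand's white index marks, let go and leave it there. Do not disturb the jar, the plaster heart or the sanding block.

Things in the scene. Friction and masses are not known exactly. Their poses are not given: they have to be found in the camera images.
- post_grip (a point): on the axis of the work post, in its square wooden grip (34 x 34 mm, from 24 mm below to 16 mm above this point; 8 mm brass prongs on top). z up; x, y normal to the grip's faces; a red line runs along x over top, sides and flange. Steel flange, diameter 60 mm, 32 to 24 mm below the point. Post about 0.3 kg, upright in the rack block, flange on the block's top. Half a turn round it works as well.
- post_foot (a point): middle of the underside of the post's drive tongue, 74 mm below post_grip on the same axis. The tongue is 29 mm along the red line (x), 9 mm across it (y), 12 mm high; above it the round stem, diameter 32 mm, runs up 30 mm to the underside of the flange.
- stand_top (a point): centre of the mouth of the stand's bore, at the top of its black collar (diameter 74 mm, 66 mm above the table). z up; x along the line of the two white index marks (on collar and base at +x and -x). Mouth: 45 degree cone, 45.4 mm wide, narrowing over 6 mm to a bore of 33.4 mm. When the post is fully home its flange lies on the collar and post_grip is 32 mm above this point.
- coupling_face (a point): on the bore's axis, 31.5 mm below its mouth: the flat top of the drive coupling, with a slot 11.2 mm wide, 14 mm deep right across. The slot's angle is not measured (this frame is the stand's): it starts 17 to 80 degrees (0.3 to 1.4 rad) counterclockwise, from above, of the index line. Tongue resting on this face: flange 10.5 mm above the collar; in the slot: home.
- stand: the carving stand, fixed: green base 112 mm wide, 16 mm high; origin at the centre of its underside, axes as stand_top. Its coupling turns about the bore's axis, 34 degrees clockwise to 100 counterclockwise of the index, against a brake of 0.12 N m: feel for the slot with about 5 N, since over 20 N may drag the coupling along. Home, the tongue has about 5 degrees of play either way.
- rack: square light-wood rack block, 92 x 92 x 56 mm, fixed to the table, with a 37 mm hole through its middle in which the post starts; origin at the centre of its underside
- pigment_jar: clear jar with a red lid, 62 mm in diameter, 86 mm high, loose; leave alone. Origin at the centre of its underside
- heart: white plaster heart, 52 x 58 x 16 mm, loose; leave alone. Origin at the centre of its underside
- sanding_block: brown sanding block, 54 x 98 x 28 mm, loose; leave alone. Origin at the centre of its underside
Not all that is in view belongs to the job. Leave any blue or green look-alike of the part that bears post_grip alone.

How it is judged:
By the outcome, as a careful person would: the job done as asked, in the order asked, and still so for the second after the job is handed in, with the robot touching nothing.
It also fails if it takes over 72 s, if anything falls off the work surface, if the arm or the gripper's body presses on something with over 40 N, if the wrist force passes 120 N, or if a joint passes its speed limit or range.

## Working session

There is one attempt and no reset: what is moved stays moved. The work goes in short steps, Python scripts to look and compute and a shell command to move; the robot and the scene stay as the last step left them, time stands still between calls to the robot, and variables do not carry over. Pictures are saved under pics/ and viewed, at most 10 in all, crops included, and the job is handed in when it is done.

```bash
mkdir -p pics; cat > h.py <<'E'
import numpy as np, cv2
from workcell import bot
def K(p):
    f=p["img"].shape[0]/2/np.tan(np.radians(p["fovy"])/2); return f
def ray(p,px):
    f=K(p);R=np.array(p["R"]);t=np.array(p["t"])
    d=R.T@np.array([(px[0]-p["cx"])/f,(px[1]-p["cy"])/f,1]); return -R.T@t,d
def atz(p,px,z):
    o,d=ray(p,px); return o+d*(z-o[2])/d[2]
def proj(p,X):
    c=np.array(p["R"])@np.array(X)+np.array(p["t"]);f=K(p); return [p["cx"]+f*c[0]/c[2],p["cy"]+f*c[1]/c[2]]
def tri(p1,a,p2,b):
    A=np.zeros((3,3));B=np.zeros(3)
    for p,x in((p1,a),(p2,b)):
        o,d=ray(p,x);d=d/np.linalg.norm(d);M=np.eye(3)-np.outer(d,d);A+=M;B+=M@o
    return np.linalg.solve(A,B)
def save(p,n,crop=None,s=1):
    im=p["img"][:,:,::-1]
    if crop: im=im[crop[1]:crop[3],crop[0]:crop[2]]
    cv2.imwrite("pics/"+n,cv2.resize(im,None,fx=s,fy=s,interpolation=cv2.INTER_CUBIC))
E
python3 - <<'E'
from h import *
P={n:bot.camera(n) for n in("top","side")}
for n,p in P.items():
    save(p,n+"0.png"); o,_=ray(p,[0,0]);print(n,o.round(3),p["fovy"],p["cx"],p["cy"])
    for th,z in(("post_grip",.08),("post_foot",.02),("stand_top",.066),("stand",0),("rack",0),("pigment_jar",0),("heart",0),("sanding_block",0)):
        for r in bot.landmark_of(th,p)[:4]: print(n,th,np.round(r["point"],1),round(r["score"],2),atz(p,r["point"],z).round(3))
print(bot.nose_length,bot.get_obs())
E
```

```text
top [ 0.31  -0.066  1.186] 44.81276257288795 326.2131729177658 234.66381138757188
top post_grip [366.3 225.8] 0.9 [ 0.546 -0.174  0.08 ]
top post_grip [455.6 286. ] 0.88 [ 0.43  -0.345  0.08 ]
top post_grip [432.1 238.7] 0.7 [ 0.522 -0.302  0.08 ]
top post_grip [382.7 287.7] 0.65 [ 0.425 -0.205  0.08 ]
top stand_top [207.3 223. ] 0.72 [0.55  0.136 0.066]
top stand [218.  232.2] 0.75 [0.545 0.125 0.   ]
top rack [363.3 233.6] 0.97 [ 0.546 -0.176  0.   ]
top pigment_jar [295.9 186.3] 0.69 [ 0.646 -0.034  0.   ]
top heart [302.8 252. ] 0.81 [ 0.506 -0.051  0.   ]
top sanding_block [303.  309.6] 0.62 [ 0.388 -0.053  0.   ]
side [ 0.356 -0.859  0.483] 54.3542331205643 318.83746656866595 238.6765130906761
side post_grip [350.9 293. ] 0.95 [ 0.525 -0.3    0.08 ]
side post_grip [294.3 324.4] 0.88 [ 0.43  -0.355  0.08 ]
side post_grip [343.7 247.3] 0.61 [ 0.551 -0.161  0.08 ]
side post_grip [278.  270.5] 0.59 [ 0.427 -0.212  0.08 ]
side post_foot [349.9 331. ] 0.76 [ 0.521 -0.315  0.02 ]
side post_foot [296.9 360.1] 0.61 [ 0.431 -0.36   0.02 ]
side post_foot [277.4 309.5] 0.6 [ 0.42  -0.236  
[... 427 characters left out ...]
 [ 0.39 -0.05  0.  ]
0.008 {'time': 0.9, 'q': array([-6.99018144e+01,  4.97647323e+00,  1.00796132e+01,  9.50986562e+01,
        1.80671183e-04,  8.99990426e+01]), 'qd': array([-0.0674685 ,  0.00291344,  0.00454644, -0.09092825, -0.01307663,
       -0.04744509]), 'joint_efforts': array([ 9.67721389e-04, -5.20097744e+01,  4.64855611e+01,  1.48330415e-03,
        8.16095121e-05,  2.49545263e-05]), 'ee_pos': array([ 0.18899997, -0.51651482,  0.23931998]), 'tcp_rot': array([ 1.79995516e+02, -1.80596255e-04,  2.00991431e+01]), 'wrist_force': array([ 0.06969219, -0.13880564,  0.1121798 ]), 'torque': array([-0.00332267, -0.0097056 , -0.04219623]), 'grasp_force': 0.0, 'opening': 0.08530533733652479}
```

View pics/top0.png

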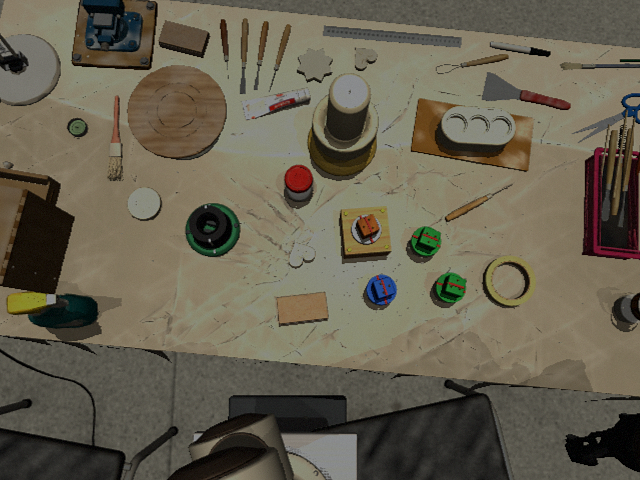

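View pics/side0.png

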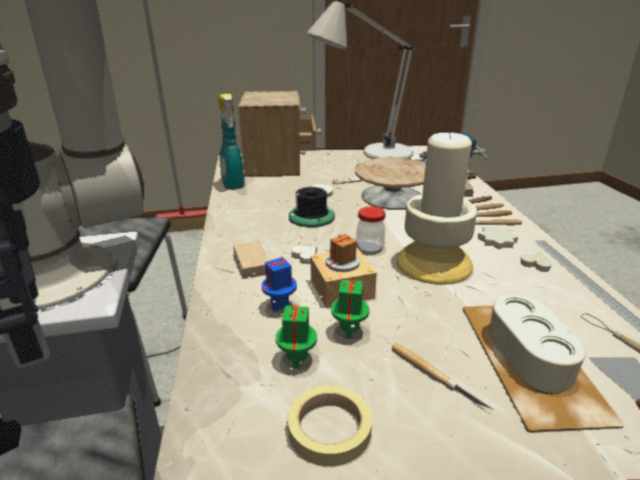

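```bash
python3 - <<'E'
from h import *
p=bot.camera("top");a=p["img"][165:285,170:280][:,:,::-1];b=p["img"][165:285,320:430][:,:,::-1]
cv2.imwrite("pics/close.png",cv2.resize(np.hstack([a,b]),None,fx=3.6,fy=3.6,interpolation=cv2.INTER_CUBIC))
E
```

```text
(no output)
```

View pics/close.png

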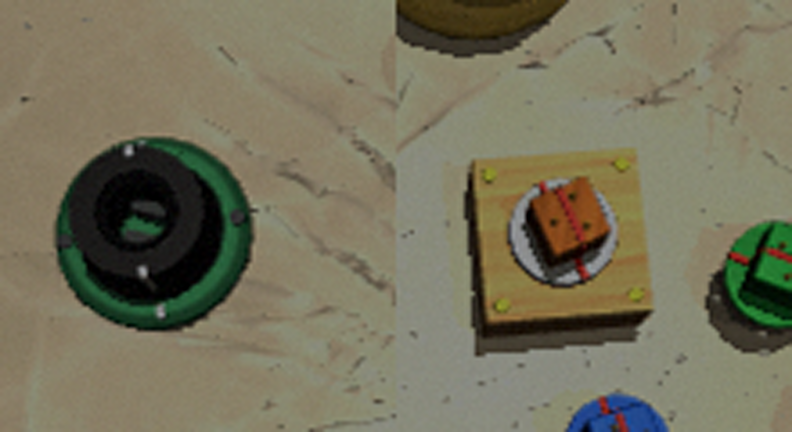

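Look-alikes in the top view are the green posts at (427,240) and (451,288) and the blue one at (382,290). The real one has an orange-brown wooden grip, a white flange and a red line, and sits in the rack at (366,226). I choose that one, and the crop confirms it. The stand's collar shows white marks at about (206,207) and (209,241). The grey marks on its base are decoys.

```bash
python3 - <<'E'
from h import *
t=bot.camera("top");s=bot.camera("side");im=t["img"].astype(float)
L=lambda th,p,near:min((r["point"] for r in bot.landmark_of(th,p)),key=lambda q:np.hypot(q[0]-near[0],q[1]-near[1]))
print("grip",tri(t,L("post_grip",t,(366,226)),s,L("post_grip",s,(344,247))).round(4))
print("stand",tri(t,L("stand_top",t,(207,223)),s,L("stand_top",s,(312,193))).round(4))
def axis(P):
    c=P.mean(0);d=cv2.fitLine(P.astype(np.float32),cv2.DIST_L2,0,.01,.01).ravel()[:2];return c,np.degrees(np.arctan2(d[1],d[0]))
sub=im[205:250,345:390];r,g,b=sub[...,0],sub[...,1],sub[...,2]
ys,xs=np.nonzero((r>90)&(g<.32*r)&(b<.4*r)); 
px=np.c_[xs+345,ys+205];print(px.tolist())
P=np.array([atz(t,q,.104)[:2] for q in px]);print("red@.104",axis(P))
f=np.array([atz(t,q,.064)[:2] for q in((360,216.4),(371.9,241.4))]);print("flange ends",f,f.mean(0),np.degrees(np.arctan2(*(f[0]-f[1])[::-1])))
sub=im[195:262,180:245];w=(sub.min(2)>120).astype(np.uint8)
n,_,st,ce=cv2.connectedComponentsWithStats(w)
for i in range(1,n):
    q=ce[i]+[180,195];print(q.round(1),st[i,4],atz(t,q,.066)[:2].round(4),atz(t,q,.016)[:2].round(4))
# collar marks by hand
f=np.array([atz(t,q,.066)[:2] for q in((205.8,206.9),(209.4,240.6))]);print(f,f.mean(0),np.degrees(np.arctan2(*(f[0]-f[1])[::-1])))
# rack corner screws z=.056
for q in((489,175),(622,164),(636,294),(502,305)): print(atz(t,(320+(q[0]-396)/3.6,165+q[1]/3.6),.056).round(4))
E
```

```text
grip [ 0.5486 -0.1706  0.0821]
stand [0.5483 0.133  0.0732]
[[360, 216], [360, 217], [365, 218], [365, 219], [366, 220], [367, 220], [366, 221], [367, 222], [367, 223], [367, 224], [368, 224], [368, 225], [369, 225], [368, 226], [369, 226], [369, 227], [369, 228], [370, 228], [370, 229], [371, 229], [370, 230], [370, 239], [371, 239], [371, 240], [372, 241]]
red@.104 (array([ 0.53978333, -0.174835  ]), np.float32(19.673437))
flange ends [[ 0.56793878 -0.16351784]
 [ 0.51789094 -0.1867491 ]] [ 0.54291486 -0.17513347] 24.899840695420536
[205.5 206.5] 4 [0.5833 0.1413] [0.5954 0.1505]
[240. 222.] 1 [0.553  0.0725] [0.5638 0.0787]
[242. 223.] 3 [0.551  0.0686] [0.5618 0.0746]
[244. 226.] 1 [0.5451 0.0644] [0.5555 0.0703]
[209.3 239.7] 3 [0.517  0.1307] [0.5262 0.1395]
[214.2 251.2] 4 [0.4943 0.1202] [0.5025 0.1285]
[[0.58245371 0.14063218]
 [0.51514238 0.13052095]] [0.54879804 0.13557657] 8.542865239324078
[ 0.5751 -0.1359  0.056 ]
[ 0.5824 -0.2099  0.056 ]
[ 0.5091 -0.2168  0.056 ]
[ 0.5021 -0.1431  0.056 ]
```

```bash
python3 -m inch '[[3,2,2,-10],[8,4,4,-10],[13,7,4,-10],[17,11,4,-10],[21,15,4,-10],[25,19,4,-10],[29,23,4,-10],[32,26,4,-10]]' 8.5 30; python3 -c "
from workcell import bot;o=bot.get_obs();print(o['q'],o['tcp_rot'])"
```

```text
time: 2.25
ee_pos: [0.5104, -0.2547, 0.2793]
tcp_rot: [180.0, -0.0, 10.2]
wrist_force: [-0.1, -0.8, -0.1]
opening: 0.0849
grasp_force: 0.0
[-2.65203728e+01  8.99113303e+00  1.89899569e+01  9.99905308e+01
  5.85390567e-03  1.43315422e+02] [ 1.79999740e+02 -1.01476708e-02  1.01642056e+01]
```

```bash
python3 -m inch '[[0.5,1,0,10.5],[1,2,0,21],[1.5,3,0,31.5],[2,4,0,42],[2.4,5,0,52.5],[2.8,6,0,63],[3,7,-2,73.5],[3.2,7.9,-4,84]]'; python3 -m inch '[[0,0,-2,10.5],[0,0,-4,20],[0,0,-6,20],[0,0,-7,20],[0,0,-7,20],[0,0,-7,20],[0,0,-7,20],[0,0,-7,20]]'
python3 - <<'E'
from h import *
o=bot.get_obs();print(o["q"].round(1),o["tcp_rot"])
t=bot.camera("top");s=bot.camera("side")
save(s,"s1.png",(270,130,420,310),3.3)
L=lambda th,p:[(np.round(r["point"],1),round(r["score"],2)) for r in bot.landmark_of(th,p)]
print(L("post_grip",s),L("post_grip",t),proj(s,o["ee_pos"]),proj(s,[.5425,-.1755,.088]))
E
```

```text
time: 3.25
ee_pos: [0.5412, -0.1772, 0.2389]
tcp_rot: [180.0, 0.0, 94.5]
wrist_force: [0.7, -0.2, 0.1]
opening: 0.0848
grasp_force: 0.0
time: 4.25
ee_pos: [0.5412, -0.1776, 0.1697]
tcp_rot: [180.0, 0.0, 114.1]
wrist_force: [0.6, -0.5, 0.7]
opening: 0.0851
grasp_force: 0.0
[-18.2   6.8   4.3  87.5  -0.   47.7] [1.79971254e+02 2.73731124e-02 1.14098198e+02]
[(array([296.1, 323.6]), 0.98), (array([280.2, 271.3]), 0.83), (array([342.9, 249.6]), 0.73), (array([347. , 289.7]), 0.71)] [(array([452.1, 289. ]), 0.68), (array([432. , 238.2]), 0.65)] [np.float64(341.63675419524895), np.float64(205.08099147528546)] [np.float64(341.16732776986356), np.float64(247.7897934788052)]
```

View pics/s1.png

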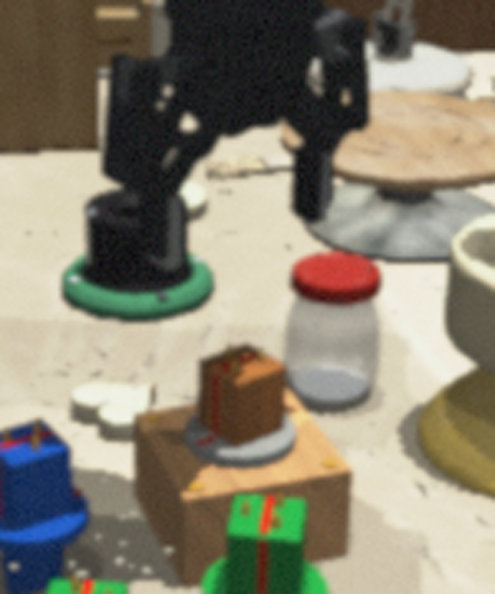

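The open jaws straddle the wooden grip (crop 242,395) and are well centred, so I descend and grip.

```bash
python3 -m inch '[[0.1,0.15,-2,0.4],[0.1,0.15,-4,0.4],[0.1,0.15,-6,0.4],[0.1,0.15,-7.5,0.4],[0.1,0.15,-8.5,0.4],[0.1,0.15,-9.2,0.4],[0.1,0.15,-9.2,0.4],[0.1,0.15,-9.2,0.4]]'; python3 -m inch '[[0,0,0,0],[0,0,0,0],[0,0,0,0],[0,0,0,0],[0,0,0,0],[0,0,0,0],[0,0,0,0],[0,0,0,0]]' 2.5 60;  python3 -c "
from workcell import bot;o=bot.get_obs();print(o)"
```

```text
time: 5.45
ee_pos: [0.5423, -0.1761, 0.0779]
tcp_rot: [180.0, 0.0, 114.5]
wrist_force: [-0.2, -0.2, -0.4]
opening: 0.085
grasp_force: 0.0
time: 6.45
ee_pos: [0.5425, -0.176, 0.0778]
tcp_rot: [179.9, 0.0, 114.5]
wrist_force: [3.9, 2.4, 5.2]
opening: 0.0333
grasp_force: 60.8
{'time': 6.45, 'q': array([-1.79819708e+01,  7.59368536e+00, -4.93483909e+00,  7.73935326e+01,
        2.31511819e-02,  4.75115586e+01]), 'qd': array([-0.07382905,  0.04965388, -0.03532751, -0.00717875, -0.10825852,
       -0.00147162]), 'joint_efforts': array([-1.72176652e+00, -5.17482769e+01,  4.22980392e+01,  1.26951322e+00,
       -7.83637762e-01, -3.39263839e-03]), 'ee_pos': array([ 0.54253986, -0.17597549,  0.07781556]), 'tcp_rot': array([1.79926887e+02, 3.55738825e-02, 1.14506464e+02]), 'wrist_force': array([3.86046957, 2.41248129, 5.18421534]), 'torque': array([ 0.36110652, -0.72254452,  0.02734915]), 'grasp_force': 60.82470774650574, 'opening': 0.03332219309282927}
```

```bash
python3 -m inch '[[0,0,1,0],[0,0,3,0],[0,0,5,0],[0,0,8,0],[0,0,11,0],[0,0,12,0],[0,2,12,0],[0,5,12,0]]'; python3 -m inch '[[0,3,0,-1],[0,7,0,-2],[0.3,11,0,-3],[0.5,15,0,-4],[0.65,19,0,-5],[0.65,23,0,-6],[0.65,25.5,0,-7.5],[0.65,26.1,0,-7.5]]';python3 -m inch '[[0,0,0,0],[0,0,0,0],[0,0,0,0],[0,0,0,0],[0,0,-1,0],[0,0,-2,0],[0,0,-3,0],[0,0,-3,0]]'
python3 - <<'E'
from h import *
o=bot.get_obs();print(o["q"].round(1),o["tcp_rot"],o["ee_pos"])
t=bot.camera("top");s=bot.camera("side")
im=s["img"][90:240,250:380][:,:,::-1]
im2=t["img"][165:285,160:290][:,:,::-1]
im2=cv2.copyMakeBorder(im2,0,30,0,0,cv2.BORDER_CONSTANT)
cv2.imwrite("pics/ins.png",cv2.resize(np.hstack([im,im2]),None,fx=3,fy=3,interpolation=cv2.INTER_CUBIC))
L=lambda th,p:[(np.round(r["point"],1),round(r["score"],2)) for r in bot.landmark_of(th,p)]
e=o["ee_pos"];print(L("post_grip",s),L("post_foot",s),L("stand_top",s),proj(s,e+[0,0,.0102]),proj(s,e-[0,0,.0638]),proj(s,[.549,.1355,.066]))
E
```

```text
time: 7.45
ee_pos: [0.5412, -0.1252, 0.1953]
tcp_rot: [-179.9, -0.1, 114.4]
wrist_force: [0.9, 0.0, -3.1]
opening: 0.033
grasp_force: 62.3
time: 8.45
ee_pos: [0.5473, 0.1369, 0.1954]
tcp_rot: [-179.8, -0.0, 107.1]
wrist_force: [0.8, -0.4, -3.0]
opening: 0.0332
grasp_force: 62.3
time: 9.45
ee_pos: [0.5479, 0.1349, 0.166]
tcp_rot: [-179.9, -0.0, 107.0]
wrist_force: [-0.0, 0.6, -3.3]
opening: 0.033
grasp_force: 62.2
[13.8  6.2  3.2 87.2  0.  86.8] [-1.79885846e+02 -6.80824005e-03  1.07002464e+02] [0.54794092 0.13489604 0.16595711]
[(array([349. , 291.5]), 0.98), (array([295.5, 322.2]), 0.87), (array([277.3, 270.8]), 0.8), (array([302.8, 256.8]), 0.36)] [(array([277.9, 308.2]), 0.98), (array([309.6, 177.3]), 0.63), (array([350.5, 333.7]), 0.56)] [(array([310.8, 188.5]), 0.77)] [np.float64(308.7753716703301), np.float64(146.3255548096344)] [np.float64(309.23190498555795), np.float64(177.80714157671886)] [np.float64(309.8394662401598), np.float64(192.322746345954)]
```

View pics/ins.png

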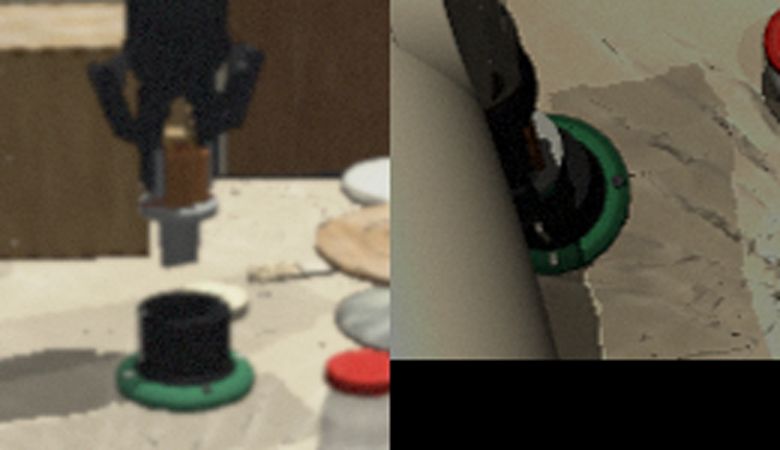

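The post hangs straight above the collar. In the side view the stem (crop x 179) looks a little left of the collar centre (crop x about 185), so I measure the edges.

```bash
python3 - <<'E'
from h import *
o=bot.get_obs();e=o["ee_pos"]
s=bot.camera("side");g=cv2.GaussianBlur(s["img"].mean(2),(1,5),0)
def edges(r,a,b):
    d=np.diff(g[r,a:b]);return a+.5+np.argmin(d),a+.5+np.argmax(d)
def sub(r,a,b):  # halflevel crossings of dark blob
    x=g[r,a:b];lo=np.median(g[r,305:315]);res=[]
    for seg,hi in((range(310-a,0,-1),x[:5].mean()),(range(310-a,b-a-1),x[-5:].mean())):
        th=(lo+hi)/2
        for i in seg:
            j=i-1 if seg.step<0 else i+1
            if (x[i]-th)*(x[j]-th)<=0: res.append(a+i+(j-i)*(th-x[i])/(x[j]-x[i]));break
    return np.round(res,2),np.mean(res)
for r in(194,197,200,203): print("collar",r,sub(r,286,340))
for r in(166,169,172,174): print("stem",r,sub(r,290,330))
for z in(.0455,.066): print(proj(s,[.549,.1355,z]))
print(proj(s,e-[0,0,.05]))
t=bot.camera("top")
save(t,"t2.png",(190,190,260,265),8)
E
```

```text
collar 194 (array([295.89, 327.99]), np.float64(311.94091046942356))
collar 197 (array([295.82, 326.9 ]), np.float64(311.35801407307747))
collar 200 (array([296.  , 326.18]), np.float64(311.0885752851617))
collar 203 (array([296.16, 326.22]), np.float64(311.19091688031517))
stem 166 (array([304.96, 316.38]), np.float64(310.6709215034159))
stem 169 (array([309.36, 316.4 ]), np.float64(312.8795542442831))
stem 172 (array([308.5 , 316.06]), np.float64(312.27757647226986))
stem 174 (array([304.81, 315.74]), np.float64(310.27582655157846))
[np.float64(309.9534663283304), np.float64(200.42392406008975)]
[np.float64(309.8394662401598), np.float64(192.322746345954)]
[np.float64(309.44647631665435), np.float64(171.2964336331653)]
```

```bash
python3 -m inch '[[0.2,0.05,-1,0],[0.2,0.05,-2,0],[0.2,0.05,-3,0],[0.2,0.05,-3.5,0],[0.2,0.05,-3.7,0],[0.2,0.05,-3.9,0],[0.2,0.05,-4,0],[0.2,0.05,-4.1,0]]'; python3 -m inch '[[0,0,-0.1,0],[0,0,-0.2,0],[0,0,-0.3,0],[0,0,-0.4,0],[0,0,-0.4,0],[0,0,-0.4,0],[0,0,-0.4,0],[0,0,-0.4,0]]';python3 -c "
from workcell import bot;o=bot.get_obs();print(o)"
```

```text
time: 10.8
ee_pos: [0.5506, 0.1355, 0.1264]
tcp_rot: [180.0, -0.0, 107.0]
wrist_force: [-0.9, -0.5, -3.2]
opening: 0.0335
grasp_force: 62.2
time: 11.8
ee_pos: [0.5505, 0.1355, 0.1223]
tcp_rot: [180.0, 0.0, 107.0]
wrist_force: [0.6, 0.9, -3.8]
opening: 0.0333
grasp_force: 62.2
{'time': 11.8, 'q': array([ 1.38307017e+01,  6.55725461e+00, -1.14307248e+00,  8.22956627e+01,
       -7.92204727e-04,  8.68291911e+01]), 'qd': array([-0.04366571, -0.04775603, -0.0736654 ,  0.0753582 , -0.12386708,
       -0.04631501]), 'joint_efforts': array([-6.76307478e-02, -5.60083187e+01,  4.84086227e+01,  2.13265149e-01,
       -3.86232790e-02,  2.14740942e-05]), 'ee_pos': array([0.55052463, 0.13553071, 0.1223113 ]), 'tcp_rot': array([1.79996040e+02, 1.01280972e-03, 1.07001511e+02]), 'wrist_force': array([ 0.62041623,  0.89266696, -3.77776622]), 'torque': array([ 0.14815645, -0.04680106, -0.04041228]), 'grasp_force': 62.243632078170776, 'opening': 0.03327490440198462}
```

```bash
python3 -m inch '[[0,0,-0.1,0],[0,0,-0.2,0],[0,0,-0.3,0],[0,0,-0.4,0],[0,0,-0.5,0],[0,0,-0.6,0],[0,0,-0.7,0],[0,0,-0.7,0]]'; python3 -c "
from workcell import bot;o=bot.get_obs();print(o['torque'],o['ee_pos'])"
```

```text
time: 12.8
ee_pos: [0.5507, 0.1356, 0.1153]
tcp_rot: [180.0, -0.0, 107.0]
wrist_force: [1.7, 1.0, -2.2]
opening: 0.0332
grasp_force: 62.2
[ 0.38824585 -0.74872739  0.0239464 ] [0.55065462 0.13560144 0.11527045]
```

```bash
python3 -m inch '[[0.04,0.03,-0.05,0],[0.04,0.03,-0.1,0],[0.04,0.03,-0.15,0],[0.04,0.03,-0.2,0],[0.04,0.03,-0.25,0],[0.04,0.03,-0.3,0],[0.04,0.03,-0.3,0],[0.04,0.03,-0.3,0]]'; python3 -c "
from workcell import bot;o=bot.get_obs();print(o['torque'],o['ee_pos'])"
```

```text
time: 13.8
ee_pos: [0.5508, 0.1358, 0.1122]
tcp_rot: [-180.0, -0.0, 107.0]
wrist_force: [0.3, 0.0, -2.6]
opening: 0.0334
grasp_force: 62.3
[ 0.17914398 -0.28892898  0.00810422] [0.55083966 0.135759   0.11220487]
```

```bash
python3 -m inch '[[0,0,-0.05,0],[0,0,-0.1,0],[0,0,-0.15,0],[0,0,-0.2,0],[0,0,-0.25,0],[0,0,-0.3,0],[0,0,-0.3,0],[0,0,-0.3,0]]'; python3 -c "
from workcell import bot;o=bot.get_obs();print(o['torque'],o['ee_pos'])"
```

```text
time: 14.8
ee_pos: [0.5509, 0.1358, 0.1092]
tcp_rot: [-180.0, -0.0, 107.0]
wrist_force: [1.1, -0.2, -3.4]
opening: 0.0332
grasp_force: 62.3
[ 0.13281626 -0.12950909  0.0280618 ] [0.55089038 0.13579738 0.10922393]
```

```bash
python3 -m inch '[[0,0,-0.1,0],[0,0,-0.2,0],[0,0,-0.3,0],[0,0,-0.4,0],[0,0,-0.5,0],[0,0,-0.6,0],[0,0,-0.7,0],[0,0,-0.8,0]]';  python3 -m inch '[[0,0,-0.05,0],[0,0,-0.1,0],[0,0,-0.15,0],[0,0,-0.18,0],[0,0,-0.21,0],[0,0,-0.24,0],[0,0,-0.27,0],[0,0,-0.3,0]]'; python3 -c "
from workcell import bot;o=bot.get_obs();print(o['torque'],o['ee_pos'])"
```

```text
time: 15.8
ee_pos: [0.5514, 0.1366, 0.1015]
tcp_rot: [179.9, -0.1, 107.0]
wrist_force: [2.5, 5.3, 0.1]
opening: 0.0333
grasp_force: 62.6
time: 16.8
ee_pos: [0.5514, 0.1366, 0.0985]
tcp_rot: [179.9, -0.1, 107.0]
wrist_force: [2.2, 6.1, 1.6]
opening: 0.0335
grasp_force: 62.6
[ 1.48392671 -0.57165167  0.02165078] [0.55138658 0.136639   0.09853334]
```

```bash
python3 -m inch '[[0.03,0.04,0,0],[0.05,0.08,0,0],[0.05,0.1,0,0],[0.05,0.1,-0.02,0],[0.05,0.1,-0.04,0],[0.05,0.1,-0.06,0],[0.05,0.1,-0.06,0],[0.05,0.1,-0.06,0]]'; python3 -c "
from workcell import bot;o=bot.get_obs();print(o['torque'],o['ee_pos'])"
```

```text
time: 17.8
ee_pos: [0.5515, 0.1368, 0.0982]
tcp_rot: [180.0, 0.0, 107.0]
wrist_force: [-0.4, 3.3, 5.2]
opening: 0.0331
grasp_force: 63.4
[ 0.73283255 -0.01729219 -0.08455147] [0.55150163 0.13679499 0.09822198]
```

```bash
python3 -m inch '[[0,0.04,0.02,1],[0,0.04,0.02,2],[0,0.04,0.02,3],[0,0.04,0.02,4],[0,0.04,0.02,5],[0,0.04,0.02,6],[0,0.04,0.02,7],[0,0.04,0.02,8]]'; python3 -m inch '[[0,0,0,1],[0,0,0,2],[0,0,0,3],[0,0,0,4],[0,0,0,5],[0,0,0,6],[0,0,0,7],[0,0,0,8]]'; python3 -c "
from workcell import bot;o=bot.get_obs();print(o['torque'],o['ee_pos'])"
```

```text
time: 18.8
ee_pos: [0.5515, 0.137, 0.0982]
tcp_rot: [180.0, 0.0, 115.0]
wrist_force: [0.0, 1.7, 5.1]
opening: 0.0333
grasp_force: 63.3
time: 19.8
ee_pos: [0.5515, 0.1371, 0.0982]
tcp_rot: [180.0, 0.0, 123.1]
wrist_force: [0.6, 2.3, 5.3]
opening: 0.0332
grasp_force: 63.3
[ 0.47752635 -0.06623754 -0.03057705] [0.55151022 0.13707637 0.09821059]
```

```bash
for i in 1; do python3 -m inch '[[0,0.03,0,1],[0,0.03,0,2],[0,0.03,0,3],[0,0.03,0,4],[0,0.03,0,5],[0,0.03,0,6],[0,0.03,0,7],[0,0.03,0,8]]'; done; python3 -m inch '[[0,0,0,1],[0,0,0,2],[0,0,0,3],[0,0,0,4],[0,0,0,5],[0,0,0,6],[0,0,0,7],[0,0,0,8]]'
```

```text
time: 20.8
ee_pos: [0.5515, 0.1372, 0.0982]
tcp_rot: [180.0, 0.0, 131.0]
wrist_force: [0.4, 0.8, 6.2]
opening: 0.0332
grasp_force: 63.3
time: 21.8
ee_pos: [0.5516, 0.1373, 0.0982]
tcp_rot: [180.0, 0.0, 139.0]
wrist_force: [0.1, 1.6, 5.5]
opening: 0.0332
grasp_force: 63.3
```

```bash
python3 -m inch '[[0,0,0,1],[0,0,0,2],[0,0,0,3],[0,0,0,4],[0,0,0,5],[0,0,0,6],[0,0,0,7],[0,0,0,8]]'
```

```text
time: 22.8
ee_pos: [0.5516, 0.1375, 0.0981]
tcp_rot: [180.0, 0.0, 147.1]
wrist_force: [0.8, 2.7, 5.2]
opening: 0.0331
grasp_force: 63.2
```

```bash
python3 -m inch '[[0,0,0,1],[0,0,0,2],[0,0,0,3],[0,0,0,4],[0,0,0,5],[0,0,0,6],[0,0,0,7],[0,0,0,8]]'; python3 -c "
from workcell import bot;o=bot.get_obs();print(o['torque'],o['ee_pos'])"
```

```text
time: 23.8
ee_pos: [0.5516, 0.1376, 0.098]
tcp_rot: [180.0, 0.0, 155.1]
wrist_force: [2.3, 4.1, 5.2]
opening: 0.0333
grasp_force: 63.2
[ 0.91240511 -0.32629993 -0.04916793] [0.55156885 0.13762854 0.09798626]
```

```bash
python3 -m inch '[[0.02,0.05,0,1],[0.02,0.05,0,2],[0.02,0.05,0,3],[0.02,0.05,0,4],[0.02,0.05,0,5],[0.02,0.05,0,6],[0.02,0.05,0,7],[0.02,0.05,0,8]]'
```

```text
time: 24.8
ee_pos: [0.5515, 0.138, 0.0976]
tcp_rot: [-180.0, -0.0, 163.1]
wrist_force: [2.1, 3.4, 2.0]
opening: 0.033
grasp_force: 62.8
```

```bash
python3 -m inch '[[0,0.02,0,1],[0,0.02,0,2],[0,0.02,0,3],[0,0.02,0,4],[0,0.02,0,5],[0,0.02,0,6],[0,0.02,0,7],[0,0.02,0,8]]'; python3 -c "
from workcell import bot;o=bot.get_obs();print(o['torque'],o['ee_pos'])"
```

```text
time: 25.8
ee_pos: [0.5515, 0.1381, 0.0979]
tcp_rot: [-180.0, -0.0, 171.1]
wrist_force: [2.0, 1.2, -3.6]
opening: 0.0333
grasp_force: 62.1
[ 0.38532297 -0.51785271 -0.01712696] [0.55150867 0.13809614 0.09788203]
```

```bash
python3 -m inch '[[0,0,-0.03,0],[0,0,-0.06,0],[0,0,-0.09,0],[0,0,-0.12,0],[0,0,-0.15,0],[0,0,-0.18,0],[0,0,-0.18,0],[0,0,-0.18,0]]'; python3 -c "
from workcell import bot;o=bot.get_obs();print(o['torque'],o['ee_pos'])"
```

```text
time: 26.8
ee_pos: [0.5516, 0.1382, 0.0961]
tcp_rot: [-180.0, 0.0, 171.0]
wrist_force: [2.1, -0.7, -2.5]
opening: 0.0333
grasp_force: 62.3
[-0.19639757 -0.61189211  0.03163446] [0.55163193 0.13817388 0.0960688 ]
```

Dropping in. Home is expected at TCP z ≈ 0.0878, so I go down most of the way and then finish gently.

```bash
python3 -m inch '[[0.02,-0.01,-0.1,0],[0.02,-0.01,-0.2,0],[0.02,-0.01,-0.3,0],[0.02,-0.01,-0.4,0],[0.02,-0.01,-0.5,0],[0.02,-0.01,-0.6,0],[0.02,-0.01,-0.7,0],[0.02,-0.01,-0.75,0]]'; python3 -m inch '[[0,0,-0.02,0],[0,0,-0.04,0],[0,0,-0.06,0],[0,0,-0.08,0],[0,0,-0.1,0],[0,0,-0.12,0],[0,0,-0.12,0],[0,0,-0.12,0]]'; python3 -c "
from workcell import bot;o=bot.get_obs();print(o['torque'],o['ee_pos'])"
```

```text
time: 27.8
ee_pos: [0.5518, 0.1381, 0.0885]
tcp_rot: [-180.0, 0.0, 171.0]
wrist_force: [2.1, -0.2, -2.0]
opening: 0.0332
grasp_force: 62.4
time: 28.8
ee_pos: [0.5519, 0.1381, 0.0878]
tcp_rot: [180.0, 0.0, 171.0]
wrist_force: [0.7, -1.3, 4.7]
opening: 0.0331
grasp_force: 63.2
[-0.33796665 -0.07277632 -0.00881353] [0.55190093 0.13810307 0.08780326]
```

```bash
python3 -m inch '[[0,0,0,-3],[0,0,0,-6],[0,-0.01,0,-9],[0,-0.02,0,-12],[0,-0.03,0,-15],[0,-0.03,0,-18],[0,-0.03,0,-21],[0,-0.03,0,-24]]'; python3 -m inch '[[0,0,0,-3],[0,0,0,-6],[0,-0.01,0,-9],[0,-0.02,0,-12],[0,-0.03,0,-15],[0,-0.03,0,-18],[0,-0.03,0,-21],[0,-0.03,0,-24]]'; python3 -c "
from workcell import bot;o=bot.get_obs();print(o['torque'],o['ee_pos'])"
```

```text
time: 29.8
ee_pos: [0.552, 0.1378, 0.0878]
tcp_rot: [180.0, 0.0, 146.9]
wrist_force: [1.8, -0.9, 3.9]
opening: 0.0333
grasp_force: 63.2
time: 30.8
ee_pos: [0.5518, 0.1376, 0.0878]
tcp_rot: [180.0, -0.0, 122.9]
wrist_force: [0.8, 0.1, 5.3]
opening: 0.0333
grasp_force: 63.2
[-0.27104127  0.15828085  0.20798883] [0.55179146 0.13758421 0.08776947]
```

```bash
python3 -m inch '[[0,0,0,-4],[0,0,0,-8],[0,-0.01,0,-12],[0,-0.02,0,-16],[0,-0.03,0,-20],[0,-0.03,0,-22],[0,-0.03,0,-23],[0,-0.03,0,-23.9]]'
python3 - <<'E'
from h import *
t=bot.camera("top");save(t,"t3.png",(180,185,250,265),7)
E
```

```text
time: 31.8
ee_pos: [0.5515, 0.1375, 0.0878]
tcp_rot: [-180.0, -0.0, 99.1]
wrist_force: [-0.7, 0.5, 6.3]
opening: 0.0337
grasp_force: 63.3
```

View pics/t3.png

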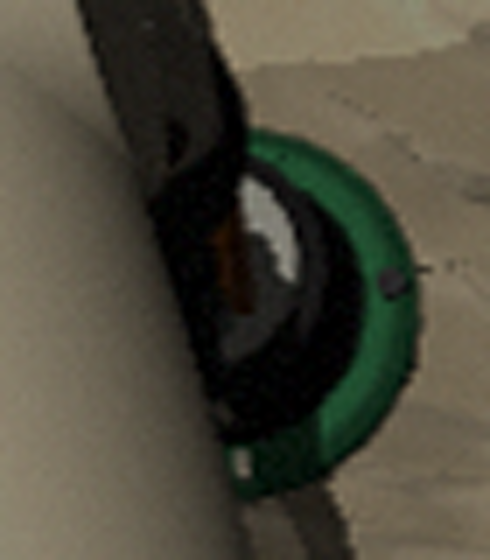

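The arm hides the line here. I ease off the press, let go, back away and look.

```bash
python3 -m inch '[[0,0,0.04,0],[0,0,0.04,0],[0,0,0.04,0],[0,0,0.04,0],[0,0,0.04,0],[0,0,0.04,0],[0,0,0.04,0],[0,0,0.04,0]]' 8.5; python3 -m inch '[[0,0,1,0],[0,0,3,0],[0,0,6,0],[0,0,10,0],[0,-2,13,0],[0,-8,13,0],[0,-14,13,0],[0,-20,13,0]]'; python3 -m inch '[[-2,-4,0,0],[-4,-8,0,0],[-6,-12,0,0],[-8,-12,0,0],[-8,-12,0,0],[-8,-12,0,0],[-8,-12,0,0],[-8,-12,0,0]]'
python3 - <<'E'
from h import *
t=bot.camera("top");s=bot.camera("side")
a=cv2.resize(t["img"][185:265,170:250][:,:,::-1],None,fx=6,fy=6,interpolation=cv2.INTER_CUBIC)
b=cv2.resize(s["img"][140:235,280:345][:,:,::-1],None,fx=4.8,fy=4.8,interpolation=cv2.INTER_CUBIC)
h=min(len(a),len(b));cv2.imwrite("pics/fin.png",np.hstack([a[:h],b[:h]]))
im=t["img"].astype(float);sub=im[195:262,180:245];r,g,b=sub[...,0],sub[...,1],sub[...,2]
ys,xs=np.nonzero((r>60)&(g<.4*r)&(b<.45*r));print(np.c_[xs+180,ys+195].tolist())
n,_,st,ce=cv2.connectedComponentsWithStats((sub.min(2)>100).astype(np.uint8))
for i in range(1,n): print((ce[i]+[180,195]).round(1),st[i,4])
print([(np.round(r["point"],1),round(r["score"],2)) for r in bot.landmark_of("post_grip",s)],proj(s,[.551,.137,.098]))
E
```

```text
time: 32.85
ee_pos: [0.5518, 0.1372, 0.0878]
tcp_rot: [180.0, -0.0, 99.1]
wrist_force: [0.2, -0.4, -0.9]
opening: 0.0846
grasp_force: 0.0
time: 33.85
ee_pos: [0.5517, -0.0645, 0.2188]
tcp_rot: [179.9, 0.0, 99.1]
wrist_force: [0.8, 0.7, 0.7]
opening: 0.085
grasp_force: 0.0
time: 34.85
ee_pos: [0.4722, -0.1825, 0.2176]
tcp_rot: [-180.0, -0.0, 99.1]
wrist_force: [-0.2, -0.0, 0.1]
opening: 0.0847
grasp_force: 0.0
[[202, 210], [201, 211], [202, 211], [203, 211], [202, 212], [203, 212], [202, 213], [203, 213], [202, 214], [203, 214], [202, 215], [203, 215], [202, 216], [203, 216], [202, 217], [203, 217], [204, 217], [202, 218], [203, 218], [204, 218], [202, 219], [203, 219], [204, 219], [203, 220], [204, 220], [203, 221], [204, 221], [203, 222], [204, 222], [203, 223], [204, 223], [205, 223], [203, 224], [204, 224], [203, 225], [204, 225], [207, 232], [208, 232], [207, 233], [208, 233], [208, 234], [208, 235], [208, 236], [208, 237]]
[228.9 201.5] 210
[242.8 197.5] 13
[191. 197.] 1
[215. 197.] 1
[239. 198.] 1
[196. 199.] 1
[210. 200.] 1
[242. 202.] 1
[244. 202.] 1
[198.2 204.7] 6
[201.5 203.5] 2
[204.5 203. ] 2
[180.5 205. ] 2
[205.8 206.8] 5
[181. 207.] 1
[187. 207.] 1
[193.5 208.5] 4
[187. 209.] 1
[217.  222.3] 125
[233. 210.] 1
[237. 212.] 1
[235. 213.] 1
[244. 213.] 1
[187. 216.] 1
[237. 216.] 1
[244. 215.] 1
[194.1 225.9] 41
[241.7 226.2] 67
[184. 225.] 1
[183. 234.] 3
[203.3 235.4] 16
[209.2 240. ] 4
[238.7 240.3] 3
[187. 244.] 1
[199.4 256. ] 271
[235. 246.] 1
[214.2 251.2] 4
[231. 250.] 1
[230.  254.9] 56
[221. 256.] 1
[180.7 259.8] 6
[234. 258.] 1
[(array([348. , 292.6]), 0.82), (array([276.7, 272.5]), 0.8), (array([310.9, 181. ]), 0.71), (array([295.1, 323.4]), 0.65)] [np.float64(310.3820141748094), np.float64(179.08996073619207)]
```

View pics/fin.png

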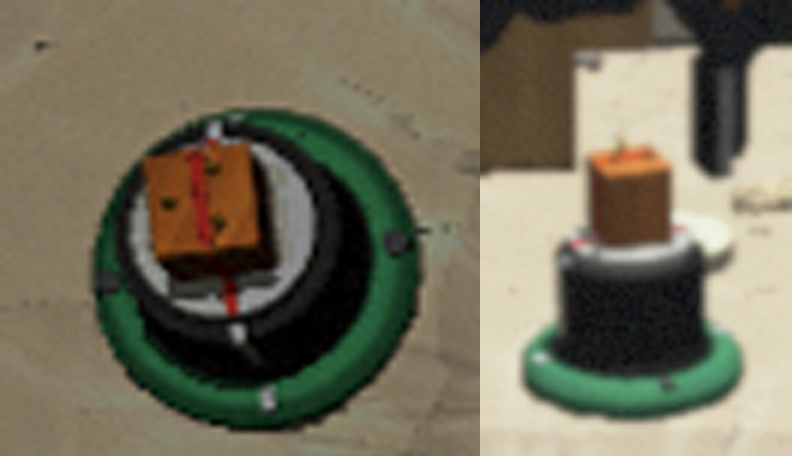

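The post is home with its flange on the collar. The red line runs between the white marks (crop 215,130 and 237,330). I check the angle numerically.

```bash
python3 - <<'E'
from h import *
t=bot.camera("top")
A=lambda P,z:(lambda f:np.degrees(np.arctan2(*(f[0]-f[1])[::-1])))([atz(t,q,z)[:2] for q in P])
im=t["img"].astype(float);g=im[...,0]-.5*(im[...,1]+im[...,2])-0.0
red=np.clip(im[...,0]-2.2*im[...,1],0,None)
rows=np.arange(212,225);xs=np.arange(198,210)
c=np.array([(red[r,198:210]*xs).sum()/red[r,198:210].sum() for r in rows])
k=np.polyfit(rows,c,1);print("top red",A([(np.polyval(k,212),212),(np.polyval(k,224),224)],.114),np.std(c-np.polyval(k,rows)))
def cen(w,x0,x1,y0,y1):
    s=w[y0:y1,x0:x1];yy,xx=np.mgrid[y0:y1,x0:x1];return (s*xx).sum()/s.sum(),(s*yy).sum()/s.sum()
w=np.clip(im.min(2)-75,0,None)
a=cen(w,204,208,205,209);b=cen(w,207,212,238,243);d=cen(w,212,217,249,254);e=cen(red,205,211,231,238)
print(a,b,d,e);print("idx",A([a,b],.066))
C=np.mean([atz(t,q,.066)[:2] for q in(a,b)],0)
for q,z in((d,.016),(e,.074)):
    v=C-atz(t,q,z)[:2];print(np.degrees(np.arctan2(v[1],v[0])))
E
```

```text
top red 9.305280972761702 0.08695567076655322
(np.float64(205.65217391304347), np.float64(206.5776397515528)) (np.float64(209.2980392156863), np.float64(239.95686274509805)) (np.float64(214.14147909967846), np.float64(251.12218649517686)) (np.float64(207.867940552017), np.float64(234.01316348195328))
idx 8.675426382329288
8.602933962893996
7.88503561777153
```

```bash
python3 -c "
from workcell import bot;print(bot.job_done())"
```

```text
the job is handed in; nothing more can be done
None
```

The post is fully home in the stand with its red line within about 1° of the white index marks; it was let go with the arm clear, and the job was handed in at about 35 s of the 72 s.

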